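Find the socket that fits the bearing cap nut, tighten the nut and stay on it

ROBOT

A 6-joint arm with a two-finger parallel gripper is mounted at the origin on a cart in front of the work surface, level with it; the furniture and walls round the work are solid. World frame = base frame: x ahead of the robot, y to its left, z up, the work surface at z = 0. Lengths are in m, angles in degrees, forces in N, time in s.
With the tool pointing down it reaches from about 0.35 to 0.925 m from the base axis. Payload 6.4 kg.
Tool frame: the origin (TCP) lies midway between the tips of the shut fingers; the grasp point (between the pads) lies manip.grip_point_offset behind it (manip.grip_point_offset is the distance from the TCP to the grasp point, in m); x points along the fingers, y is the direction in which the jaws open and shut, and the axes are right-handed (so a half turn about x gives the same grasp; the last joint's range is limited). The gripper opens to 85 mm and grips with 20 to 120 N. Pads are 22 mm wide; open, the fingers measure 114 mm over their backs; the gripper's body (76 mm by 85 mm) begins 54 mm behind the grasp point. The pads swing forward as they close: fully open they stand 13 mm farther back than shut.
Start: joints at [57.748, 14.043, 89.255, -0, 76.702, -9.975], TCP at [0.246, 0.601, 0.231] pointing down, gripper open.
Joint ranges: [-179.41, 179.41], [-58.25, 129.5], [7.25, 145.43], [-54.29, 234.29], [11.92, 165.04], [-157.13, 157.13]. Speed limits (degrees/s): [147.25, 147.25, 180, 180, 180, 180].

INTERFACE

Orientations are given as a 3x3 rotation matrix whose columns are the frame's x, y, z axes.
In Python, from bench import manip, set_gripper, kinematics, grab_frame, job gives the robot as it stands. Calls block until the motion is done:
- manip.move_to(position, orientation): joint-space move of the TCP to a pose.
- manip.move_linear(position, speed=0.15, frame=None, max_force=None): straight line of the TCP; frame=None keeps the orientation; speed is the mean speed in m/s. With max_force (N) it stops when the force on the tool has changed by that much, and returns True; else False.
- manip.movej(angles): joint-space move.
- set_gripper(opening): opening from 0.0 (shut) to 1.0 (fully open); the grip force is fixed at half the most; returns when the fingers have stopped.
- manip.sleep(seconds).
- kinematics.solve_ik(position, orientation): joint angles nearest the present ones, or None.
- manip.get_obs(): the state.
- grab_frame(name): name is "scene" or "top" or "wrist"; returns a dict with "pixels" (480x640x3 uint8, red, green, blue), "camera_matrix" (3x3 intrinsics, pixels), "k1" (the pictures are not rectified: a ray, as slopes to the right and down, at radius r is drawn at 1 + k1 r^2 times it, then the intrinsics apply), "world_to_cam" (4x4, takes a point from world to camera coordinates). Camera axes: x right, y down, z forward; pixel columns grow to the right and rows downward; lengths in m; the calibration is good to about 2 mm. A picture is of the moment at which its call begins. There is no depth.
A pose or a line that the arm cannot do raises manip.PlanningError and nothing moves.
- job.sign_off(): hands the job in, once; it reports no verdict.
The state is a dict: "time": time; "q": joint angles; "qd": joint speeds; "effort": joint torques, N m; "position": TCP position; "orientation": TCP orientation; "force": force on the tool from outside, world axes, zero at the start; "ft_torque": the same for the moment, N m; "opening": opening from 0.0 (shut) to 1.0 (fully open).
Only numpy, scipy, OpenCV 4.12 (cv2) and the standard library are available. Lean on these libraries where they do the work, as an engineer would, in place of code of your own. Each camera call takes 0.05 s, during which the arm holds its last target.

TASK

The two nuts on the bearing block's cap are not the same size: find out which of the three deep sockets in the wooden stand properly fits the one on the left as seen from the robot, standing any you tried that are too small or too loose back upright in a hole of the stand, hex end down. Seat the one that fits fully down over that nut before turning it, then turn it clockwise until the nut comes up tight. Finish still gripping that socket, upright and fully home on the tightened nut; leave the right-hand nut and the other things on the bench alone.

Things in the scene. Friction and masses are not known exactly. Their poses are not given: they have to be found in the camera images.
- bearing_block: grey split bearing block, fixed; 220 long (y), 56 deep, dome top 84 high; a 30 mm shaft stub along its x at 40 mm height sticks out 60 mm either way from the centre. Origin: centre of underside, x away from the robot, y to the robot's left (turned up to 0.25 rad), z up. Studs with 40 mm washers and nuts at y = +68 mm (left) and -68 mm (right), x = 0
- nut_one_seat (a point): one of the two hex nuts on the block's studs. One is 24 mm across flats, the other 27; which is which, and on which stud, is not told. Point: nut's underside on the stud axis = washer top, 56.5 mm above bench, where a seated socket's rim ends. z up, x square to a flat (hex repeats every 60 deg). Nut 16 mm high, top chamfered; 16 mm stud ends 24 mm above the point. Turns with the nut
- nut_two_seat (a point): one of the two hex nuts on the block's studs. One is 24 mm across flats, the other 27; which is which, and on which stud, is not told. Point: nut's underside on the stud axis = washer top, 56.5 mm above bench, where a seated socket's rim ends. z up, x square to a flat (hex repeats every 60 deg). Nut 16 mm high, top chamfered; 16 mm stud ends 24 mm above the point. Turns with the nut
- nut_one (a joint): turning of nut_one: angle in rad, growing as the nut is tightened (clockwise from above). Starts finger-tight at 0 to 0.35, drags with a steady 0.25 N m, stops dead (tight) at 1.1; does not sink as it turns
- nut_two (a joint): turning of nut_two: angle in rad, growing as the nut is tightened (clockwise from above). Starts finger-tight at 0 to 0.35, drags with a steady 0.25 N m, stops dead (tight) at 1.1; does not sink as it turns
- socket_stand: plain wooden block, fixed, 80 x 235 x 30 mm, three round holes 47 mm wide and 20 deep (floor 10 mm above the bench) in a row along its y at -75, 0 and +75 mm, x = 0. Origin: centre of underside, z up, turned up to 0.25 rad. A socket stands in each hole; which is where changes
- socket_24: deep 24 mm socket, steel, about 220 g, 80 mm long, standing on its open hex end, square drive hole up. Origin: centre of lower rim, z up. Lower 40 mm: 34 mm dia; above, a 30 mm dia neck to hold. Hex hole 25.5 mm across flats, 36 deep, mouth chamfered; x is square to a flat of the hex and to a side of the drive square (hex repeats every 60 deg)
- socket_27: deep 27 mm socket, steel, about 260 g, 80 mm long, standing on its open hex end, square drive hole up. Origin: centre of lower rim, z up. Lower 40 mm: 38 mm dia; above, a 30 mm dia neck to hold. Hex hole 28.5 mm across flats, 36 deep, mouth chamfered; x is square to a flat of the hex and to a side of the drive square (hex repeats every 60 deg)
- socket_30: deep 30 mm socket, steel, about 300 g, 80 mm long, standing on its open hex end, square drive hole up. Origin: centre of lower rim, z up. Lower 40 mm: 42 mm dia; above, a 30 mm dia neck to hold. Hex hole 31.5 mm across flats, 36 deep, mouth chamfered; x is square to a flat of the hex and to a side of the drive square (hex repeats every 60 deg)
- screwdriver: stubby blue-handled screwdriver, 63x93x23 mm, lying behind the bearing block; origin at the middle of its underside; not needed, leave it
- loose_nut: a loose hex nut, 32x34x16 mm, lying in front of the bearing block; origin at the middle of its underside; not needed, leave it
- spanner: a small open-ended spanner, 33x138x6 mm, lying behind the socket stand; origin at the middle of its underside; not needed, leave it
- bolt: a hex bolt, 46x62x20 mm, lying in front of the socket stand; origin at the middle of its underside; not needed, leave it
Things that resemble listed ones, but are neither listed nor needed, are in the scene too. What is shaped like the socket_24 but pink or yellow is not meant.

How it is judged:
By the outcome, as a careful person would: the job done as asked, in the order asked, and still so for the second after the job is handed in, while the arm keeps its last pose, push and grip.
It also fails if it takes over 61 s, if anything falls off the work surface, if the arm or the gripper's body presses on something with over 40 N, if the wrist force passes 120 N, or if a joint passes its speed limit or range.

## Working session

There is one attempt and no reset: what is moved stays moved. The work goes in short steps, each a Python script; the robot and the scene stay as the last script left them, time stands still between calls to the robot, and variables do not carry over. Pictures are saved under pics/ and viewed, and the job is handed in when it is done.

```bash
ls; mkdir -p pics; cat > h.py <<'E'
import numpy as np,cv2
from bench import manip,set_gripper,kinematics,grab_frame,job
def snap(n,f):
    d=grab_frame(n); cv2.imwrite(f'pics/{f}.png',d['pixels'][:,:,::-1]); np.savez(f'pics/{f}.npz',K=d['camera_matrix'],k1=d['k1'],T=d['world_to_cam'],px=d['pixels']); return d
def load(f):
    z=np.load(f'pics/{f}.npz'); return dict(camera_matrix=z['K'],k1=float(z['k1']),world_to_cam=z['T'],pixels=z['px'])
def ray(d,u,v):
    K=d['camera_matrix'];k=d['k1']
    p=cv2.undistortPoints(np.array([[[u,v]]],float),K,np.array([k,0,0,0.]),None)[0,0] if k else np.linalg.solve(K,[u,v,1])[:2]
    T=d['world_to_cam'];R=T[:3,:3]; return -R.T@T[:3,3],R.T@np.array([p[0],p[1],1])
def atz(d,u,v,z):
    o,r=ray(d,u,v); return o+r*(z-o[2])/r[2]
def proj(d,P):
    T=d['world_to_cam'];c=(T[:3,:3]@np.atleast_2d(P).T+T[:3,3:]).T
    s=c[:,:2]/c[:,2:]; s=s*(1+d['k1']*(s**2).sum(1,keepdims=True)); K=d['camera_matrix']
    return s@K[:2,:2].T+K[:2,2]
def crop(d,f,x0,y0,x1,y1,s):
    c=d['pixels'][y0:y1,x0:x1,::-1]; cv2.imwrite(f'pics/{f}.png',cv2.resize(c,None,fx=s,fy=s,interpolation=cv2.INTER_CUBIC))
E
python3 - <<'E'
from h import *
for n in('scene','top','wrist'):
    d=snap(n,n+'0');print(n,d['k1'],d['camera_matrix'].tolist());print(np.round(d['world_to_cam'],3).tolist())
o=manip.get_obs();print(o['time'],o['position'],np.round(o['orientation'],2).tolist(),manip.grip_point_offset)
E
```

```text
pics
scene 0.004121848990094034 [[451.0013965326555, 0.0, 310.8891391884431], [0.0, 451.0013965326555, 249.5275319274701], [0.0, 0.0, 1.0]]
[[-0.679, -0.735, -0.006, 0.29], [-0.459, 0.43, -0.778, 0.333], [0.574, -0.525, -0.629, 0.557], [0.0, 0.0, 0.0, 1.0]]
top -0.02519196884852753 [[620.9370777847907, 0.0, 313.9252746316667], [0.0, 620.9370777847907, 241.7554064555726], [0.0, 0.0, 1.0]]
[[0.003, -1.0, -0.003, -0.058], [-0.995, -0.003, -0.1, 0.538], [0.1, 0.004, -0.995, 1.172], [0.0, 0.0, 0.0, 1.0]]
wrist -0.04169223594281681 [[373.38880868580054, 0.0, 314.75188355434733], [0.0, 373.38880868580054, 243.88341234941404], [0.0, 0.0, 1.0]]
[[0.379, 0.925, -0.002, -0.65], [0.878, -0.359, 0.315, -0.04], [0.291, -0.121, -0.949, 0.381], [0.0, 0.0, 0.0, 1.0]]
0.15 [0.24620217 0.60110121 0.23043306] [[-0.0, 0.38, 0.93], [-0.0, 0.93, -0.38], [-1.0, -0.0, -0.0]] 0.0187
```

View pics/scene0.png

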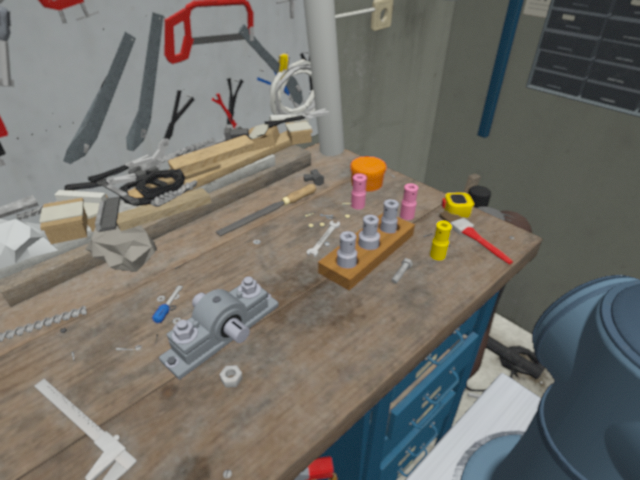

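View pics/top0.png

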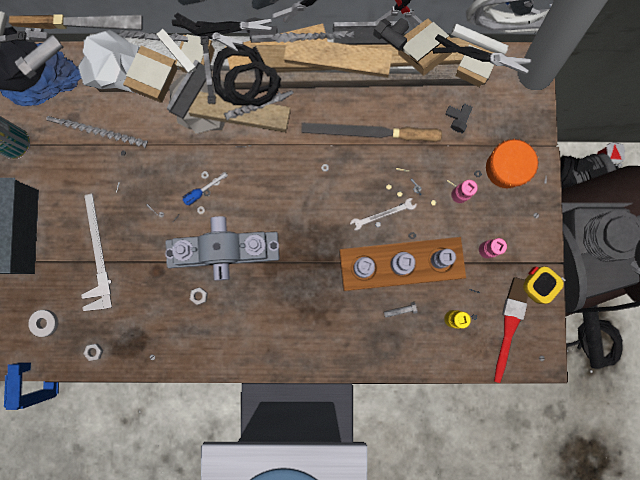

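View pics/wrist0.png

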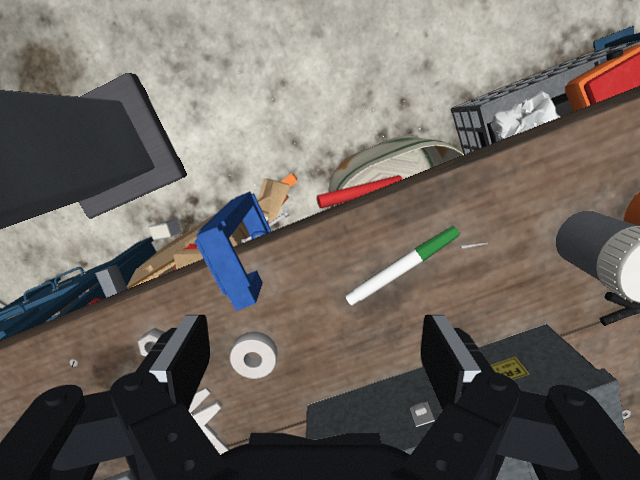

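The top view shows the block at about (218,248) with nuts at (182,249) left and (254,244) right. The stand sockets are at (365,267), (403,263) and (445,259). The pink and yellow sockets outside the stand at (465,190), (495,247) and (459,320) are decoys.

```bash
python3 - <<'E'
from h import *
d=load('top0')
crop(d,'c1',155,205,295,295,5.5); crop(d,'c2',330,225,480,300,5.3)
d=load('scene0'); crop(d,'c3',310,180,430,300,5)
E
```

```text
(no output)
```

View pics/c1.png

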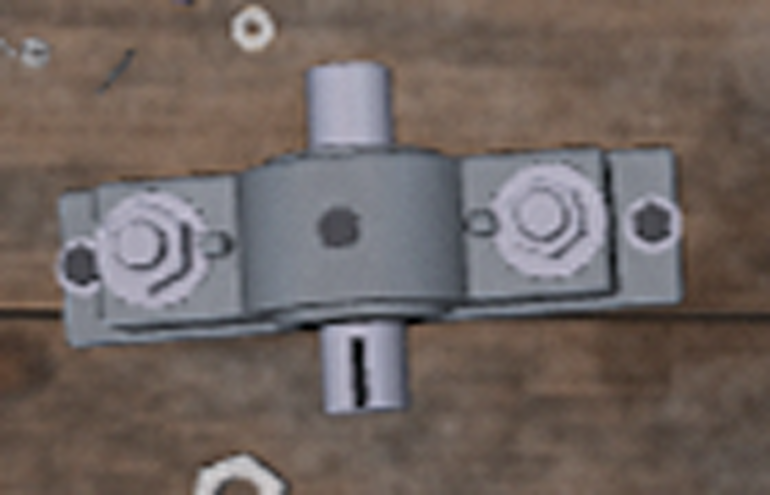

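View pics/c2.png

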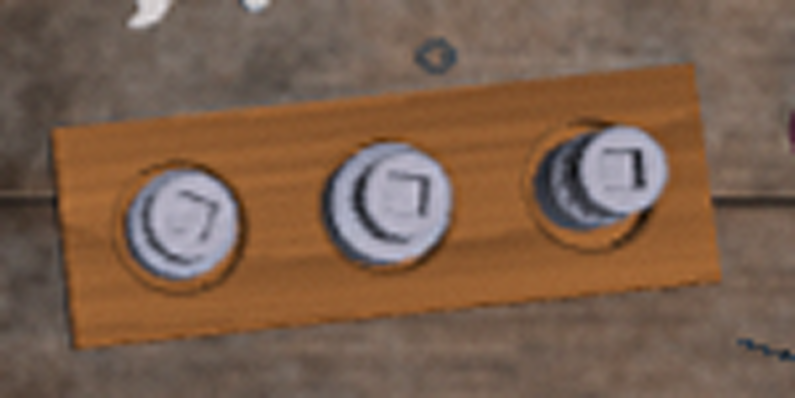

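View pics/c3.png

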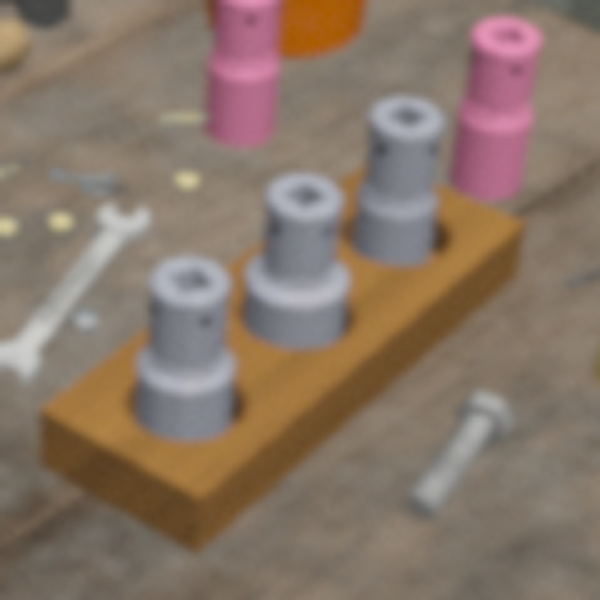

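```bash
python3 - <<'E'
from h import *
d=load('top0')
f=lambda x,y:(155+x/5.5,205+y/5.5)
g=lambda x,y:(330+x/5.3,225+y/5.3)
for n,p,z in [('Lw',f(152,248),.0565),('Rw',f(549,220),.0565),('Lstud',f(142,243),.0805),('Rstud',f(544,213),.0805)]:
    print(n,atz(d,*p,z).round(4))
P=[atz(d,*g(*p),.03) for p in [(53,128),(692,65),(720,280),(77,348)]]
print(np.round(P,4),np.mean(P,0))
for p in [(182,222),(388,203)]: print('shoulder',atz(d,*g(*p),.05).round(4))
for p in [(182,216),(400,192),(625,170)]: print('top',atz(d,*g(*p),.09).round(4))
E
```

```text
Lw [0.5185 0.1908 0.0565]
Rw [0.5285 0.0548 0.0565]
Lstud [0.5181 0.189  0.0805]
Rstud [0.5286 0.0542 0.0805]
[[ 0.5235 -0.1065  0.03  ]
 [ 0.5471 -0.3389  0.03  ]
 [ 0.469  -0.3475  0.03  ]
 [ 0.4439 -0.1151  0.03  ]] [ 0.49588144 -0.22700078  0.03      ]
shoulder [ 0.4883 -0.1516  0.05  ]
shoulder [ 0.4953 -0.2249  0.05  ]
top [ 0.488  -0.1485  0.09  ]
top [ 0.4964 -0.2235  0.09  ]
top [ 0.5042 -0.3011  0.09  ]
```

```bash
cat >> h.py <<'E'
def R(g):  # tool down, jaw (y) direction yaw g deg
    g=np.radians(g); y=np.array([np.cos(g),np.sin(g),0]); x=np.array([0,0,-1.]); return np.c_[x,y,np.cross(x,y)]
E
python3 - <<'E'
from h import *
d=load('wrist0');T=d['world_to_cam'];o=manip.get_obs()
c=-T[:3,:3].T@T[:3,3];Ro=o['orientation'];print('cam in tool',Ro.T@(c-o['position']),(Ro.T@T[:3,:3].T).round(3).tolist())
print(o['q'])
for g in (0,90,180,-90,67.6):
    print(g,kinematics.solve_ik(np.array([.52,.19,.12]),R(g)),kinematics.solve_ik(np.array([.49,-.15,.06]),R(g)))
E
```

```text
cam in tool [-0.14244297  0.00065361 -0.0823546 ] [[0.001, -0.315, 0.949], [1.0, -0.0, -0.001], [0.0, 0.949, 0.315]]
[ 5.77449138e+01  1.40751502e+01  8.93086461e+01 -1.59970282e-03
  7.67033387e+01 -9.97614349e+00]
0 [ 8.33643511e+00  8.68204823e+00  1.07967160e+02 -2.54444375e-14
  6.33507920e+01  8.33643511e+00] [-2.97137504e+01  9.06750069e+00  1.15051631e+02 -2.54444375e-14
  5.58808687e+01 -2.97137504e+01]
90 [ 8.33643511e+00  8.68204823e+00  1.07967160e+02 -2.54444375e-14
  6.33507920e+01 -8.16635649e+01] [-2.97137504e+01  9.06750069e+00  1.15051631e+02 -2.54444375e-14
  5.58808687e+01 -1.19713750e+02]
180 None [-2.97137504e+01  9.06750069e+00  1.15051631e+02 -2.54444375e-14
  5.58808687e+01  1.50286250e+02]
-90 [ 8.33643511e+00  8.68204823e+00  1.07967160e+02 -2.54444375e-14
  6.33507920e+01  9.83364351e+01] [-2.97137504e+01  9.06750069e+00  1.15051631e+02 -2.54444375e-14
  5.58808687e+01  6.02862496e+01]
67.6 [ 8.33643511e+00  8.68204823e+00  1.07967160e+02 -2.54444375e-14
  6.33507920e+01 -5.92635649e+01] [-2.97137504e+01  9.06750069e+00  1.15051631e+02 -2.54444375e-14
  5.58808687e+01 -9.73137504e+01]
```

```bash
python3 - <<'E'
from h import *
manip.move_to(np.array([.52,.165,.19]),R(0)); d=snap('wrist','w1'); print(proj(d,[[.518,.19,.0725],[.5285,.0545,.0725]]))
manip.move_to(np.array([.528,.03,.19]),R(0)); d=snap('wrist','w2'); print(proj(d,[[.518,.19,.0725],[.5285,.0545,.0725]]))
print(manip.get_obs()['time'])
E
```

```text
[[313.35090033 205.63309164]
 [326.0654315  366.2613668 ]]
[[299.5713466  -12.31028619]
 [316.67631757 205.58133956]]
2.725
```

View pics/w1.png

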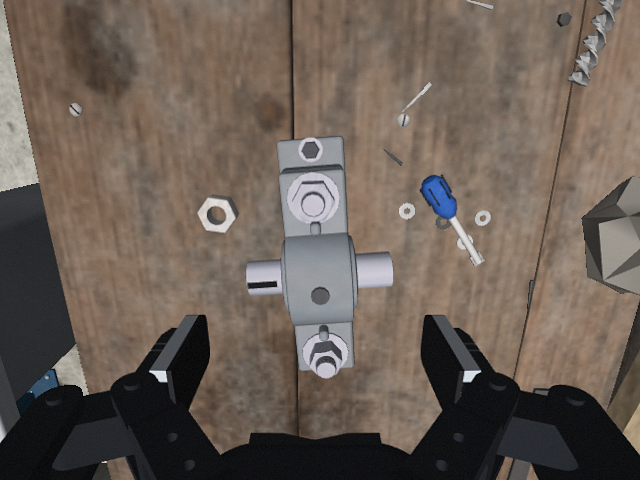

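View pics/w2.png

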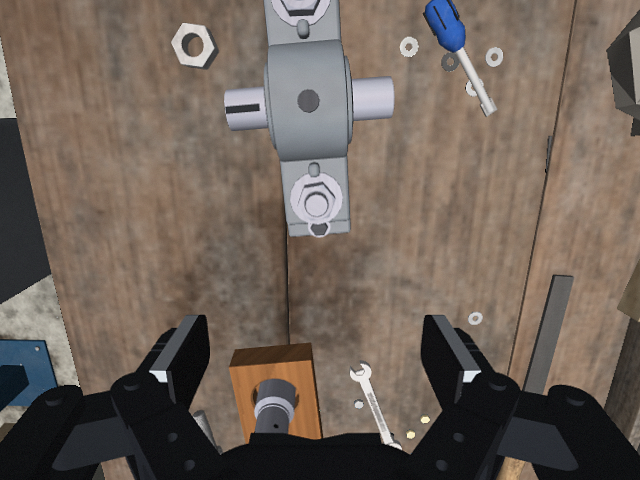

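The left nut is at about (312,200) in w1 and the right nut at about (318,198) in w2, at the same range. I'll enlarge both.

```bash
python3 - <<'E'
from h import *
a=load('w1')['pixels'][165:240,277:352,::-1];b=load('w2')['pixels'][165:240,282:357,::-1]
im=np.hstack([cv2.resize(x,(400,400),interpolation=cv2.INTER_CUBIC) for x in(a,b)]);cv2.imwrite('pics/c4.png',im)
E
```

```text
(no output)
```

View pics/c4.png

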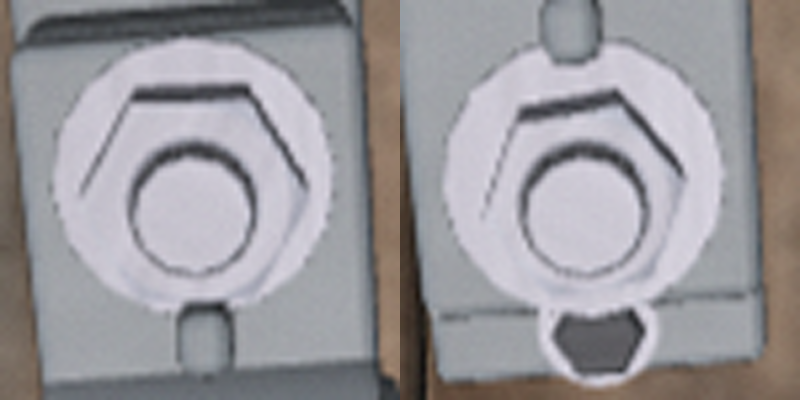

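```bash
cat > fit.py <<'E'
from h import *
d=load('w1');f=lambda x,y:(277+(x+.5)/5.3333-.5,165+(y+.5)/5.3333-.5)
c=[atz(d,*f(*p),.0565)[:2] for p in [(80,192),(134,88),(248,87),(308,187)]]
for a,b in zip(c,c[1:]):
    v=b-a;print(np.hypot(*v),np.degrees(np.arctan2(v[1],v[0])))
print('opp corners',np.hypot(*(c[3]-c[0])),(c[0]+c[3])/2)
print('stud',atz(d,*f(193,214),.0805))
im=[]
for af,cx,cy,yaw in [(.027,.5185,.19,5),(.024,.5185,.19,5)]:
    pass
E
python3 fit.py
```

```text
0.016573955887274887 62.125913453340104
0.015800907287818602 0.551409125726326
0.016457644269770103 -58.6825567112264
opp corners 0.03211194318567147 [0.51765162 0.19066278]
stud [0.51763609 0.19242133 0.0805    ]
```

The left nut is 32 mm across corners against about 31.2 expected, and its edges are 1.15 times those of the right nut, so it is the 27. In c3 the body-to-neck ratios are about 1.28, 1.38 and 1.11 from left to right, so the left stand socket (top image (365,267)) is the 27. I'll look at it from above.

```bash
python3 - <<'E'
from h import *
manip.move_to(np.array([.490,-.174,.20]),R(0)); d=snap('wrist','w3'); 
print(proj(d,[[.488,-.15,.09]]),manip.get_obs()['time'])
u,v=proj(d,[[.488,-.15,.09]])[0].astype(int)
crop(d,'c5',u-60,v-60,u+60,v+60,5)
E
```

```text
[[312.82035885 210.34145262]] 3.6167
```

View pics/w3.png

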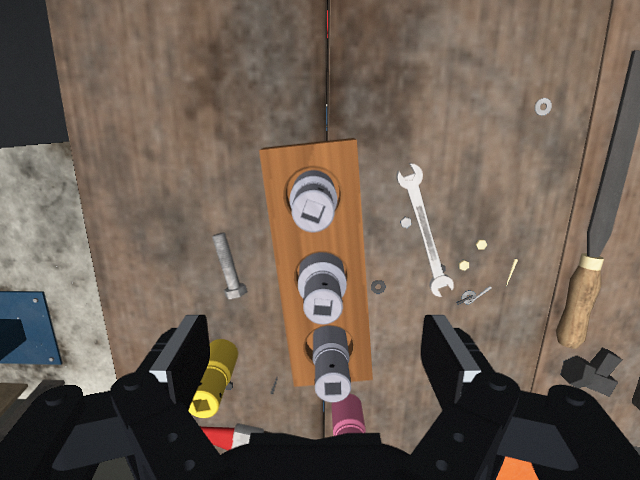

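View pics/c5.png

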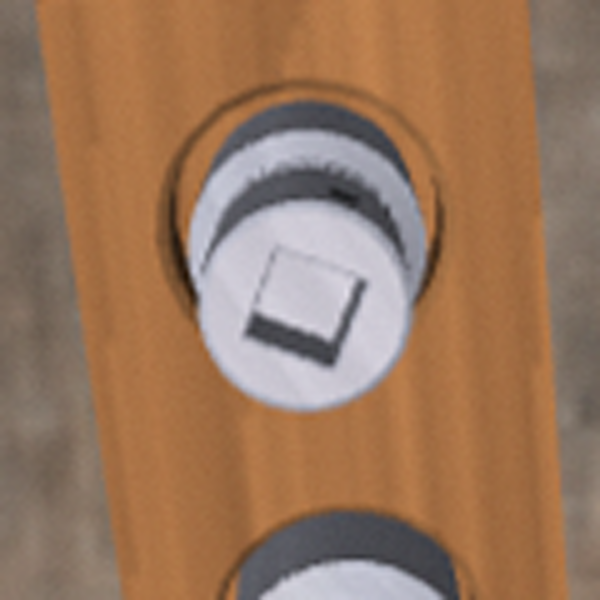

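```bash
python3 - <<'E'
from h import *
d=load('w3');u,v=proj(d,[[.488,-.15,.09]])[0].astype(int)
f=lambda x,y:(u-60+(x+.5)/5-.5,v-60+(y+.5)/5-.5)
print('top',atz(d,*f(306,304),.09),'rad',np.linalg.norm(atz(d,*f(306,304),.09)-atz(d,*f(413,304),.09)))
c=[atz(d,*f(*p),.09)[:2] for p in [(272,245),(370,277),(336,368),(244,335)]]
for a,b in zip(c,c[1:]+c[:1]):
    w=b-a;print(np.hypot(*w),np.degrees(np.arctan2(w[1],w[0]))%90)
print('ctr',np.mean(c,0))
print('shoulder',atz(d,*f(307,240),.05))
h=atz(d,*f(306,304),.09)
# cross hole direction: point on neck radius 15 along ray
o,r=ray(d,*f(345,192))
best=min(((abs(np.hypot(*((o+r*t)[:2]-h[:2]))-.015),t) for t in np.linspace(.1,.4,30001) if .05<(o+r*t)[2]<.09)); p=o+r*best[1]; print(p,np.degrees(np.arctan2(p[1]-h[1],p[0]-h[0])))
# washer circle w1
d=load('w1');g=lambda x,y:(277+(x+.5)/5.3333-.5,165+(y+.5)/5.3333-.5)
print('washer',atz(d,*g(193,175),.0565), atz(d,*g(54,175),.0565)-atz(d,*g(331,175),.0565))
E
```

```text
top [ 0.48798589 -0.1500415   0.09      ] rad 0.014811510465027882
0.014193611922679953 71.69919713048054
0.01378373388327701 70.37831816150573
0.013670532767649997 69.71240928089168
0.013307840624151603 72.61869883875684
ctr [ 0.48791786 -0.15041461]
shoulder [ 0.48793804 -0.14905691  0.05      ]
[ 0.49344036 -0.13606849  0.08068587] 68.67640885205451
washer [0.51751887 0.19272656 0.0565    ] [-3.89167650e-02 -3.40359335e-05  0.00000000e+00]
```

The square drive side is at 71° mod 90, so the hex is at 11° or 41° mod 60. I grasp with the jaws along x.

```bash
python3 - <<'E'
from h import *
manip.move_linear(np.array([.488,-.150,.0555]),speed=.12,max_force=15)
d=snap('wrist','w4a')
set_gripper(0.0)
o=manip.get_obs();print(o['opening'],o['position'],o['time'],o['force'])
d=snap('wrist','w4')
manip.move_linear(np.array([.488,-.150,.175]),speed=.15)
d=snap('wrist','w5');o=manip.get_obs();print(o['opening'],o['position'],o['time'],o['force'])
print(proj(d,[o['position']+[0,0,.0345]]))
E
```

```text
0.335147223213791 [ 0.48801619 -0.15009852  0.05577756] 5.5917 [-0.68589994  1.14271706  3.21400649]
0.3355416849766983 [ 0.4871193  -0.14950431  0.17343583] 6.6417 [-0.03859258 -0.74556104 -2.62640507]
[[316.98769597 370.13482907]]
```

View pics/w5.png

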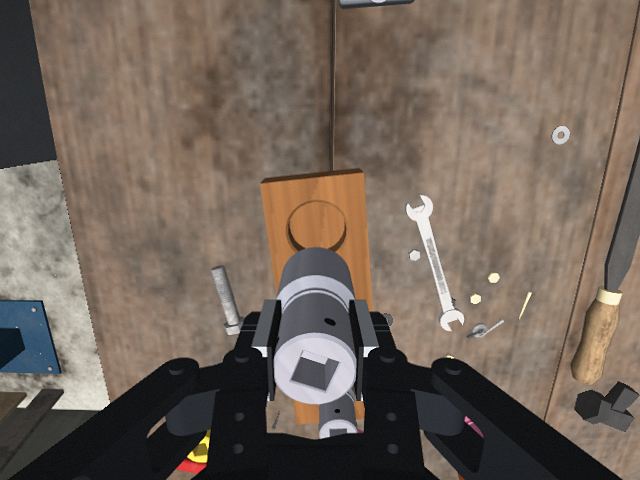

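```bash
python3 - <<'E'
from h import *
d=snap('wrist','w6');o=manip.get_obs();print(o['position']);crop(d,'c6',266,320,366,420,6)
E
```

```text
[ 0.48716137 -0.1495633   0.17344142]
```

View pics/c6.png

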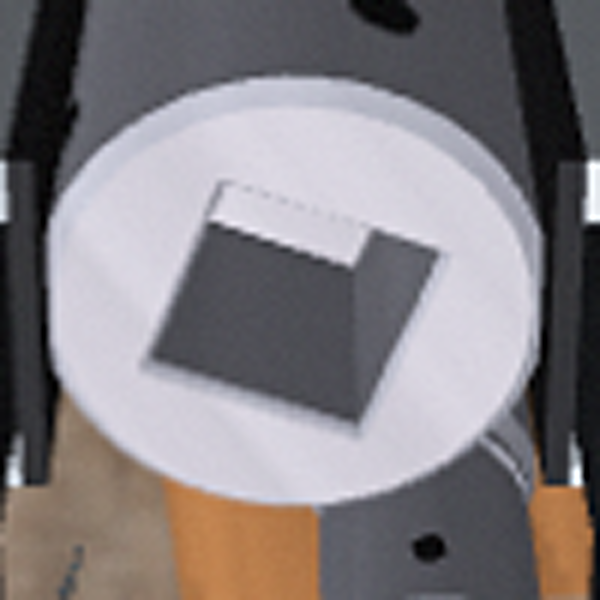

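```bash
python3 - <<'E'
from h import *
d=load('w6');f=lambda x,y:(266+(x+.5)/6-.5,320+(y+.5)/6-.5)
p=np.array([ 0.48716137,-0.1495633,0.17344142]);z=p[2]+.0342
c=[atz(d,*f(*q),z)[:2] for q in [(222,180),(443,248),(360,437),(146,365)]]
for a,b in zip(c,c[1:]+c[:1]):
    w=b-a;print(np.hypot(*w),np.degrees(np.arctan2(w[1],w[0]))%90)
print('ctr-tcp',np.mean(c,0)-p[:2], atz(d,*f(296,289),z)[:2]-p[:2])
print(manip.get_obs()['orientation'].round(4).tolist())
E
```

```text
0.01337917742556357 70.1563357887986
0.014062784184237367 70.82310146848084
0.013565102199375529 67.7176183645615
0.013484629742104504 70.1138869158719
ctr-tcp [-0.00101995 -0.0003963 ] [-0.00083156  0.00101864]
[[-0.0025, 1.0, -0.0001], [0.0014, -0.0001, -1.0], [-1.0, -0.0025, -0.0014]]
```

```bash
cat > ov.py <<'E'
from h import *
import sys
d=load('w1');cx,cy,yaw=map(float,sys.argv[1:4])
x0,y0,s=277,165,8
im=cv2.resize(d['pixels'][y0:y0+75,x0:x0+75,::-1],None,fx=s,fy=s,interpolation=cv2.INTER_CUBIC)
def draw(P,col):
    q=(proj(d,P)-[x0,y0]+.5)*s-.5; cv2.polylines(im,[np.round(q).astype(int)],True,col,1,cv2.LINE_AA)
t=np.radians(np.arange(0,360,5))
circ=lambda r,z:np.c_[cx+r*np.cos(t),cy+r*np.sin(t),0*t+z]
draw(circ(.02,.0565),(0,0,255));draw(circ(.008,.0805),(0,200,0))
a=np.radians(np.arange(6)*60+yaw+30);r=.0135/np.cos(np.pi/6)
draw(np.c_[cx+r*np.cos(a),cy+r*np.sin(a),0*a+.0565],(255,0,0))
cv2.imwrite('pics/ov%s.png'%sys.argv[4],im)
E
python3 ov.py .5176 .1922 31.3 a
```

```text
(no output)
```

View pics/ova.png

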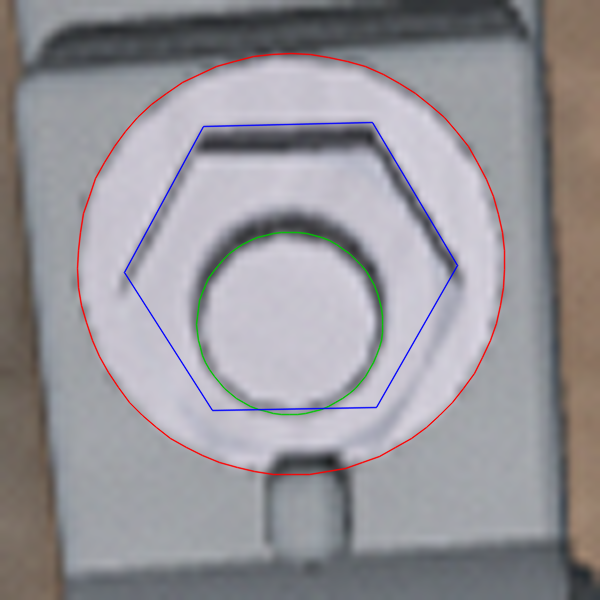

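```bash
cat >> h.py <<'E'
def goto(p,g,lin=False,n=2):
    p=np.array(p,float);c=p.copy()
    for i in range(n):
        if i==0 and not lin: manip.move_to(c,R(g))
        else: manip.move_linear(c,speed=.1,frame=R(g))
        manip.sleep(.1)
        e=p-manip.get_obs()['position']; c=c+e
        if np.linalg.norm(e)<.0003: break
    return c-e
E
python3 - <<'E'
from h import *
g=-9.2
manip.move_to(np.array([.518,.185,.20]),R(g))
c=goto([.5185,.192,.150],g,lin=True,n=3)
o=manip.get_obs();print(c,o['position'],o['force'],o['time'],o['orientation'].round(4).tolist())
snap('wrist','w7');snap('scene','s7')
E
```

```text
[0.51841852 0.19199418 0.14978666] [0.5184512  0.19197752 0.14981493] [-0.53453824  0.01931278 -2.51844758] 9.425 [[0.0001, 0.9871, -0.1599], [0.0, -0.1599, -0.9871], [-1.0, 0.0, -0.0]]
```

View pics/w7.png

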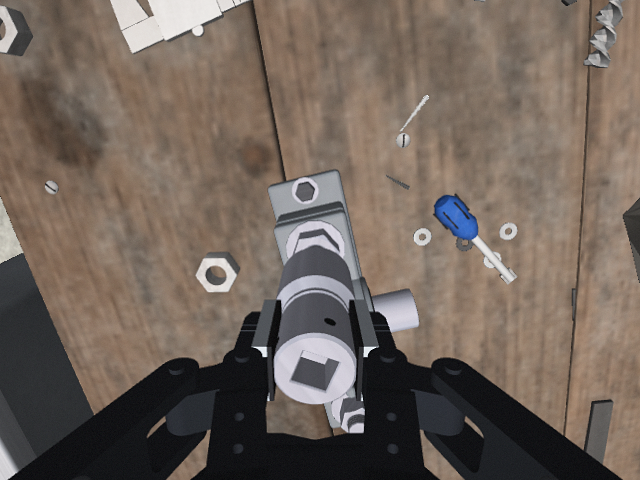

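```bash
python3 - <<'E'
from h import *
crop(load('s7'),'c7',130,240,290,360,5)
E
```

```text
(no output)
```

View pics/c7.png

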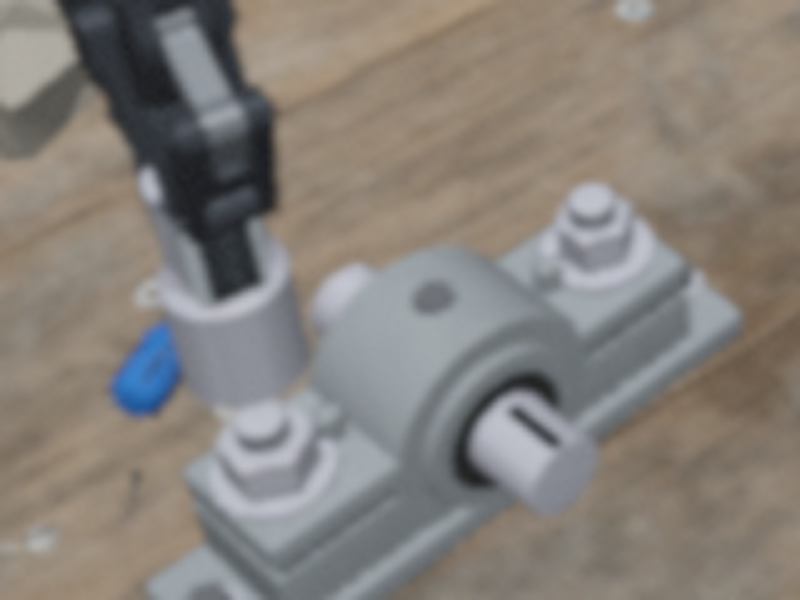

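```bash
python3 - <<'E'
from h import *
d=load('s7');x0,y0,s=150,250,8
im=cv2.resize(d['pixels'][y0:y0+75,x0:x0+75,::-1],None,fx=s,fy=s,interpolation=cv2.INTER_CUBIC)
def draw(P,col):
    q=(proj(d,P)-[x0,y0]+.5)*s-.5; cv2.polylines(im,[np.round(q).astype(int)],True,col,1,cv2.LINE_AA)
t=np.radians(np.arange(0,360,5));cx,cy=.5185,.192
circ=lambda r,z:np.c_[cx+r*np.cos(t),cy+r*np.sin(t),0*t+z]
draw(circ(.02,.0565),(0,0,255));draw(circ(.008,.0805),(0,200,0))
draw(circ(.019,.104),(255,0,0));draw(circ(.019,.144),(255,0,0))
cv2.imwrite('pics/ov7.png',im)
E
```

```text
(no output)
```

View pics/ov7.png

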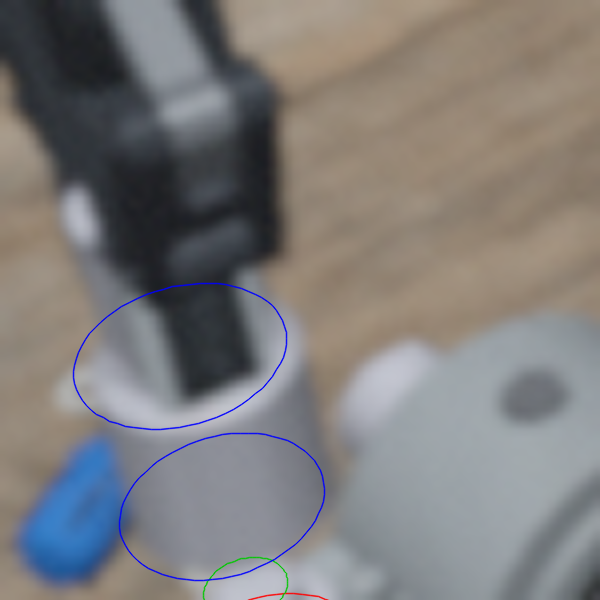

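```bash
python3 - <<'E'
from h import *
b=manip.get_obs()['force']
r=manip.move_linear(np.array([.5185,.192,.1225]),speed=.06,max_force=8)
o=manip.get_obs();print(r,o['position'],o['force']-b)
r=manip.move_linear(np.array([.5185,.192,.1020]),speed=.03,max_force=8)
o=manip.get_obs();print(r,o['position'],o['force']-b,o['ft_torque'],o['time'],o['opening'])
snap('wrist','w8')
E
```

```text
False [0.51842423 0.19198403 0.12222887] [ 0.04569071 -0.12585309 -0.32704007]
True [0.51833116 0.19230402 0.10224474] [ 0.39821828 -1.10275404  5.99072296] [0.06046625 0.14017617 0.03256489] 10.8083 0.3384043207356796
```

View pics/w8.png

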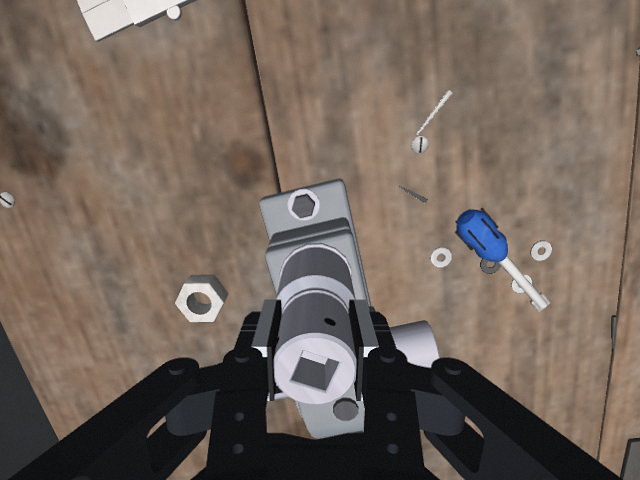

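Fully home: the TCP is at 0.1022 against 0.1023 expected, with no grip slip. Next I turn clockwise with joint 6, watching the torque.

```bash
python3 - <<'E'
from h import *
o=manip.get_obs();b=o['ft_torque'].copy();q0=np.array(o['q']);print(q0)
q=q0.copy();hist=[]
for i in range(1,19):
    q[5]=q0[5]+4*i; manip.movej(q); o=manip.get_obs()
    tz=o['ft_torque'][2]-b[2];hist.append(tz)
    print(4*i,round(o['q'][5]-q0[5],2),round(tz,3),np.round(o['force'],1),round(o['position'][2],4),round(o['time'],2))
    if abs(tz)>.6: break
snap('wrist','w9')
E
```

```text
[8.58325348e+00 1.01003149e+01 1.08489924e+02 4.76857806e-02
 6.14415621e+01 1.77662706e+01]
4 3.91 0.048 [0.3 2.  1. ] 0.1024 11.11
8 7.86 0.127 [1.2 2.9 0.4] 0.1024 11.36
12 11.84 0.141 [2.1 2.8 0.5] 0.1024 11.61
16 15.84 0.174 [ 3.   3.7 -0.1] 0.1024 11.86
20 19.88 0.176 [ 4.9  3.5 -0.2] 0.1024 12.11
24 23.87 0.137 [ 3.4  2.9 -2.3] 0.1024 12.36
28 27.88 0.133 [ 5.6  3.4 -2. ] 0.1024 12.61
32 31.87 0.122 [ 5.2  2.8 -2.5] 0.1024 12.86
36 35.87 0.16 [ 4.8  3.8 -2.2] 0.1024 13.11
40 39.87 0.106 [ 5.3  3.3 -2.8] 0.1024 13.36
44 43.88 0.113 [ 5.8  2.3 -2.7] 0.1024 13.61
48 47.87 0.152 [ 5.1  2.9 -2.8] 0.1024 13.86
52 51.83 0.42 [ 5.5  2.7 -2.6] 0.1024 14.11
56 55.78 0.83 [ 4.3 -1.  -0.2] 0.1026 14.36
```

View pics/w9.png

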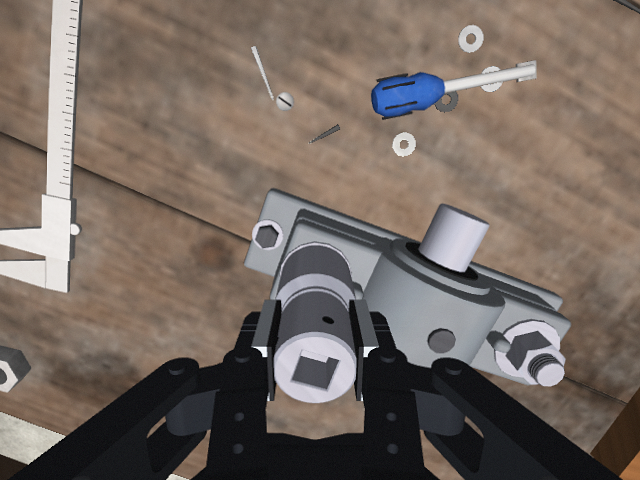

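```bash
python3 - <<'E'
from h import *
o=manip.get_obs();q0=np.array(o['q']);q=q0.copy()
for i in (1,2):
    q[5]=q0[5]+2*i; manip.movej(q); o=manip.get_obs();print(round(o['q'][5]-q0[5],2),o['ft_torque'].round(3),o['force'].round(1),o['position'])
p=o['position']
r=manip.move_linear(np.array([p[0],p[1],.1005]),speed=.02,max_force=8)
manip.sleep(.2);o=manip.get_obs();print(r,o['position'],o['ft_torque'].round(3),o['force'].round(1),o['time'],o['opening'])
a=load('w8')['pixels'];b=snap('wrist','w10')['pixels']
im=np.hstack([cv2.resize(x[260:420,256:376,::-1],None,fx=3.3,fy=3.3,interpolation=cv2.INTER_CUBIC) for x in(a,b)]);cv2.imwrite('pics/c10.png',im)
d=snap('scene','s10');crop(d,'c11',130,240,290,360,5)
E
```

```text
1.97 [-0.434 -0.305 -0.012] [ 1.7 -1.5  2. ] [0.51871446 0.19131349 0.1025735 ]
3.87 [-0.502 -0.183  1.041] [ 1.1 -2.5  3. ] [0.51878134 0.19135974 0.10257403]
True [0.51896606 0.19131025 0.10250023] [-0.041  0.431  0.891] [-3.1 -0.   4.7] 15.3167 0.340456180393864
```

View pics/c10.png

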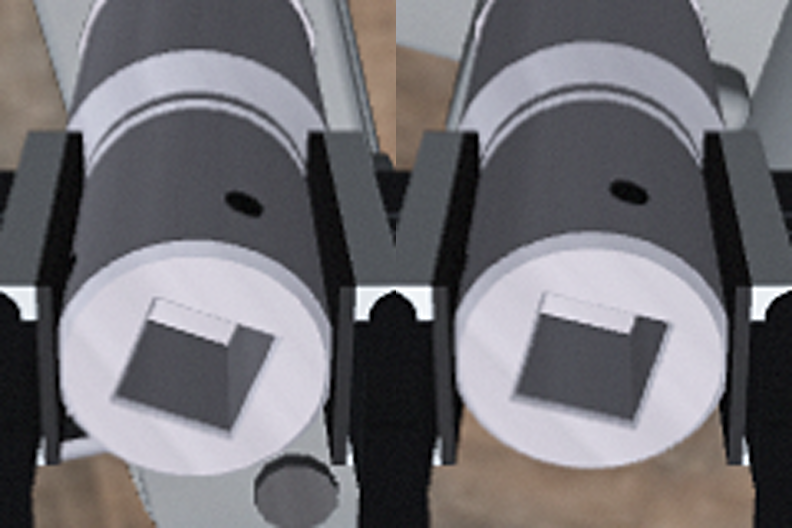

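View pics/c11.png

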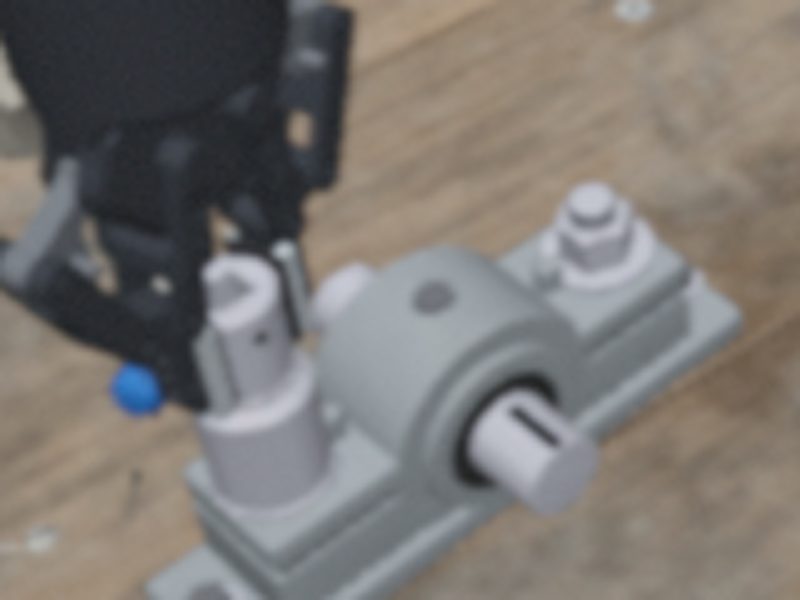

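```bash
python3 - <<'E'
from h import *
manip.sleep(.7);o=manip.get_obs();print(o['position'],o['ft_torque'].round(3),o['force'].round(1),o['opening'],o['orientation'].round(3).tolist(),o['time'])
snap('top','t11');crop(load('top0'),'c12',0,0,1,1,1);crop(snap('top','t12'),'c12',150,200,480,340,2.4)
E
```

```text
[0.51899554 0.19131201 0.10254134] [-0.038  0.469  0.917] [-3.1 -0.4  5.1] 0.3347471770772257 [[0.0, 0.364, -0.932], [-0.003, -0.932, -0.364], [-1.0, 0.002, 0.001]] 16.1167
```

View pics/c12.png

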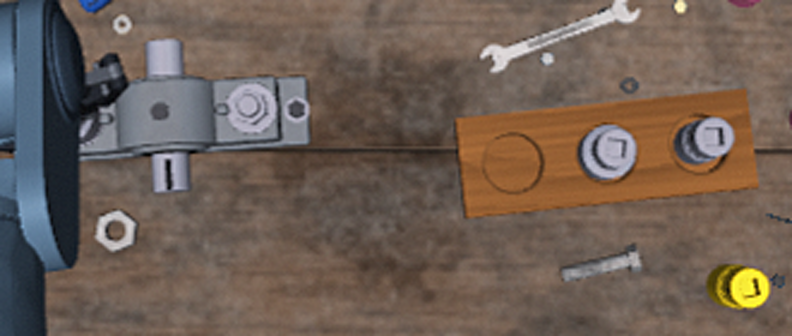

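```bash
python3 -c "
from h import *
job.sign_off()"
```

```text
the job is handed in; nothing more can be done
```

The left nut is tight, and the arm is still gripping the 27 mm socket, upright and fully home on it. I handed the job in at about 16 s.

- **Which socket:** The left nut measured about 32 mm across corners and is clearly larger than the right one, so it is the 27. The 27 mm socket was in the left-hand hole of the stand: its body measured about 38.5 mm against 38 expected. It went on first time, so I tried no others and had none to put back.
- **Seating:** It dropped onto the washer at the expected height (tool at 0.1022 m against 0.1023) before I turned it.
- **Tightening:** I turned it clockwise with a steady low torque up to about 50°. Between 50° and 60° the torque climbed to about 1 N m and the socket began to slip in the grip, which is what a hard stop looks like.
- **Last checks:** The socket was held upright and pressed down with about 5 N, and nothing moved during a 0.7 s wait. The right-hand nut looks unturned and the two sockets left in the stand look undisturbed, as do the loose nut, bolt and spanner. The screwdriver was mostly hidden by the arm in the last pictures.
- **Small disagreements:** Camera estimates of the nut's position differed by 1–2 mm, and the tool ended about 0.3 mm higher than at seating. I put that down to the grip sliding on the neck, because the scene picture shows the socket's rim down on the washer.

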